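Slide the flat slide tray home under the scanner bridge

ROBOT

A 7-joint arm with a two-finger parallel gripper is mounted at the origin on a cart in front of the work surface, level with it; the furniture and walls round the work are solid. World frame = base frame: x ahead of the robot, y to its left, z up, the work surface at z = 0. Lengths are in m, angles in rad, forces in N, time in s.
With the tool pointing down it reaches from about 0.4 to 0.85 m from the base axis. Payload 4.5 kg.
Tool frame: the origin (TCP) lies where the fingers leave the gripper's body, on its centre line; the fingertips stand 64 mm ahead of it and the grasp point (between the pads) lies 45 mm ahead of it; z points along the fingers, y is the line along which they close (so a half turn about z gives the same grasp; the last joint's range is limited). The gripper opens to 88 mm and grips with 3 to 60 N. Pads are 18 mm wide; open, the fingers measure 123 mm over their backs; the gripper's body (75 mm by 187 mm) begins 45 mm behind the grasp point.
Start: joints at [1.221, 0.689, -0.195, 1.565, 0.157, 0.902, -0.215], TCP at [0.234, -0.58, 0.303] pointing down, gripper open.
Joint ranges: [-3.01, 3.01], [-0.46, 2.08], [-1.47, 1.51], [0.13, 2.56], [-1, 4.14], [0.04, 2.09], [-2.66, 2.66]. Speed limits (rad/s): [2.57, 2.57, 3.14, 3.14, 3.14, 3.14, 3.14].

INTERFACE

Orientations are given as a unit quaternion [x, y, z, w].
In Python, from plant import r gives the robot as it stands.
- The arm moves only by the tool play_rows, never from a script. Its arguments are lists of equal length, an entry for each row: "translation": the shift along the tool's x, y, z in m, a list of three; "delta_rot": the turn, a rotation vector about the tool's x, y, z in degrees, a list of three; "grip": the opening, from -1 (shut) to 1 (fully open). In form: {"translation": [[x, y, z], ...], "delta_rot": [[rx, ry, rz], ...], "grip": [grip, ...]}. A call has 1 to 20 rows; each row shifts and turns the commanded pose from where the row before left it, along the tool's axes as they then stand; what a row does not reach is not made up. A row lasts 1/8 s, in which the tool goes at most 62.5 mm and 10.7 degrees, less where a joint would pass 70% of its speed; a pose out of reach is approached as far as the arm can. A call with a gripper value outside its range is refused whole. The fingers move at their own pace and stop on an object; "squeeze" is the grip in N (left out, the last holds). Time passes only in rows, so rows that do not move let the fingers close. It gives the time, the measured TCP pose, the force, the opening and the grip force at its end, in the units of the state.
- r.get_state(): the state, without advancing time (a new reading comes with each control period).
- r.snapshot(name): name is "scene" or "top" or "wrist"; returns the picture (400x640x3 uint8, blue, green, red); there is no depth.
- r.get_calibration(name): a dict with "intrinsics" (3x3 intrinsics, pixels), "k1" (the pictures are not rectified: a ray, as slopes to the right and down, at radius r is drawn at 1 + k1 r^2 times it, then the intrinsics apply), "eye" and "rotation" of the camera in the world. Camera axes: x right, y up, looking along -z (the intrinsics and any distortion apply to the point x, -y, -z); pixel columns grow to the right and rows downward; lengths in m; the calibration is good to about 2 mm. A picture is of the moment at which its call begins: read the wrist's pose just before it. get_calibration takes no time and is no camera call; for the wrist camera it gives the pose at the moment of the call.
- r.finish_job(): hands the job in; it is judged then, once.
Trained networks look in the newest picture that a camera, given by its name, has taken for a name from the list of things; names that differ only in an ending like _2 or _b are one class to them, and where a whole thing is asked for, a point or a joint stands for the part that bears it (a point fixed in the world has none). Each returns a list of dicts, best first, with "confidence" (0 to 1); they miss things now and then, are a little off and sometimes report something else, mostly with a low value. They report only what shows in the picture. A call takes as long as a camera call. They do not tell look-alikes from the thing itself.
- r.look_for(camera, target): "point" ([x, y, z] in m, in world coordinates, good to about 4 mm: the middle of the surface that is visible of it).
- r.silhouettes(camera, target): "pixels" (400x640 bool, what is visible of it).
The state is a dict: "clock": time; "q": joint angles; "qd": joint speeds; "joint_torque": joint torques, N m; "tool_pos": TCP position; "eef_rot": TCP orientation; "contact_force": force on the tool from outside, world axes, zero at the start; "moment": the same for the moment, N m; "opening": opening from 0.0 (shut) to 1.0 (fully open); "finger_force": force on a finger pad.
Only numpy, scipy, OpenCV 4.12 (cv2) and the standard library are available. Lean on these libraries where they do the work, as an engineer would, in place of code of your own. Each camera call takes 0.05 s, during which the arm holds its last target. There are 200 camera calls.

TASK

Push the flat tray of microscope slides along the table into line with the low scanner bridge, then slide it in under the bridge from the open front until it sits square and fully home against the back stop. Only push it with the fingers: keep it flat on the table and never lift or tip it. Leave the tape roll and the specimen cup standing where they are.

Things in the scene. Friction and masses are not known exactly. Their poses are not given: they have to be found in the camera images.
- slide_tray: Loose flat aluminium tray, three glass slides flush in its top; 120 mm along x, 100 along y, 12 high, about 0.35 kg. Origin: centre of its underside, on the table. It rests on two 4 mm high cross runners at x = -30 and +30 mm; the plate fills heights 4 to 12 mm, so its ends overhang: pressing down on an end can tip it. Starts before the bridge, 100 to 130 mm to one side.
- tray_front (a point): Middle of the tray's leading edge at mid-plate height: tray x = +60, y = 0, z = 8 mm. The tray's x axis points to it; it starts facing the bridge within 0.35 rad. This edge goes in first and ends against the back stop.
- bridge: Low bridge fixed to the table: grey side cheeks, white beam with a dark sensor on top (73 mm high in all), black back stop. Origin: on the table under the beam's middle; x runs along the lane from the open front to the stop, z up. Lane 108 mm wide (y = -54 to +54), 16 mm high under the beam (x = -32 to +32 mm). 200 mm wide over its feet.
- bridge_mouth (a point): On the table, middle of the lane's open front: bridge x = -60, y = 0. Here the two low flared lead-in guides (26 mm high), fixed to the cheeks, begin; the mouth is about 134 mm wide between them and narrows to the lane's 108 mm.
- bridge_stop (a point): Middle of the back stop's face (16 mm high, across the whole lane): bridge x = +40, y = 0, z = 8 mm. With the tray home its leading edge meets this face: tray origin at bridge x = -20, y = 0, its rear edge at x = -80, so the rear 48 mm still stick out in front of the beam.
- tape_reel: Loose red roll of tape lying flat, 64 mm across, 15 mm high; origin at the centre of its underside. Stands in front of the bridge on the other side of its middle line from the tray, 100 to 130 mm off the line. To be left alone.
- sample_cup: Loose white specimen cup with a lid, upright, 54 mm across, 70 mm high; origin at the centre of its underside. Stands just left (+y) of the bridge. To be left alone.
Things that resemble listed ones, but are neither listed nor needed, are in the scene too. There is more than one size of the bridge; the job needs the largest.

How it is judged:
By the outcome, as a careful person would: the job done as asked, in the order asked, and still so for the second after the job is handed in, with the robot touching nothing.
It also fails if it takes over 54 s, if anything falls off the work surface, if the arm or the gripper's body presses on something with over 40 N, if the wrist force passes 120 N, or if a joint passes its speed limit or range.

## Working session

There is one attempt and no reset: what is moved stays moved. The work goes in short steps, Python scripts to look and compute and a tool call to move; the robot and the scene stay as the last step left them, time stands still between calls to the robot, and variables do not carry over. Pictures are saved under pics/ and viewed, at most 10 in all, crops included, and the job is handed in when it is done.

Besides the shell and the picture viewer there is one more tool, called as name(argument=value, ...), one argument or row to a line, values as JSON. play_rows: Moves the arm, as the interface text tells. Its arguments: {"type":"object","properties":{"translation":{"type":"array","items":{"type":"array","items":{"type":"number"}}},"delta_rot":{"type":"array","items":{"type":"array","items":{"type":"number"}}},"grip":{"type":"array","items":{"type":"number"}},"squeeze":{"type":"number"}},"required":["translation","delta_rot","grip"]}

```bash
mkdir -p pics; ls; python3 - <<'E'
from plant import r
import cv2
s=r.get_state(); print(s)
for c in("top","scene"):
    cv2.imwrite(f"pics/{c}0.png",r.snapshot(c))
    k=r.get_calibration(c);print(c,k)
    for t in("slide_tray","tray_front","bridge","bridge_mouth","bridge_stop","tape_reel","sample_cup"):
        try: print(t,[(d["point"],d["confidence"]) for d in r.look_for(c,t)])
        except Exception as e: print(t,e)
E
```

```text
pics
{'clock': 0.0, 'q': array([ 1.22084192,  0.68999645, -0.19449352,  1.56633486,  0.15735643,
        0.9024865 , -0.21513323]), 'qd': array([ 0.00207299,  0.000636  ,  0.00185879, -0.00185829,  0.00119535,
        0.00100469,  0.00169789]), 'joint_torque': array([-1.01569152e-03, -5.27557218e+01, -1.26676016e+00, -1.53427130e+01,
       -5.24713250e-02,  6.58825447e-03,  1.83241118e-04]), 'tool_pos': array([ 0.23375503, -0.57909381,  0.30190408]), 'eef_rot': array([ 9.81640963e-01,  1.90735898e-01, -2.64888114e-04, -8.75508022e-04]), 'contact_force': array([ 0.92842905,  0.13515453, -0.67928296]), 'moment': array([-0.02706842,  0.00729489, -0.00473179]), 'finger_force': 0.0, 'opening': 1.0020065431852159}
top {'intrinsics': array([[445.4166411 ,   0.        , 328.38071227],
       [  0.        , 445.4166411 , 203.4449033 ],
       [  0.        ,   0.        ,   1.        ]]), 'k1': -0.12585173163353472, 'eye': array([0.44266271, 0.09989611, 0.94172249]), 'rotation': array([ 0.05786633, -0.0544741 , -0.69853656,  0.71114747])}
slide_tray [([0.5661, -0.0349, 0.0129], 0.93), ([0.724
[... 795 characters left out ...]
526521, 0.38869286, 0.66511244]), 'rotation': array([-0.19222897,  0.31873022,  0.78371269, -0.49724591])}
slide_tray [([0.5601, -0.0299, 0.0097], 0.93)]
tray_front [([0.5597, -0.0299, 0.016], 0.67), ([0.5306, 0.1833, 0.0185], 0.64)]
bridge [([0.3804, -0.0863, 0.0283], 0.94), ([0.7083, 0.1126, 0.0456], 0.82), ([0.5271, 0.3342, 0.0273], 0.77)]
bridge_mouth [([0.7051, 0.1105, 0.0449], 0.8), ([0.5275, 0.3343, 0.032], 0.69), ([0.3815, -0.0884, 0.0271], 0.56)]
bridge_stop [([0.3843, -0.0839, 0.0295], 0.94), ([0.7096, 0.1135, 0.0409], 0.76), ([0.5281, 0.3383, 0.0287], 0.7)]
tape_reel [([0.5306, 0.1811, 0.0152], 0.74), ([0.5594, -0.0282, 0.0101], 0.37)]
sample_cup [([0.6762, 0.2336, 0.0629], 0.68)]
```

View pics/top0.png

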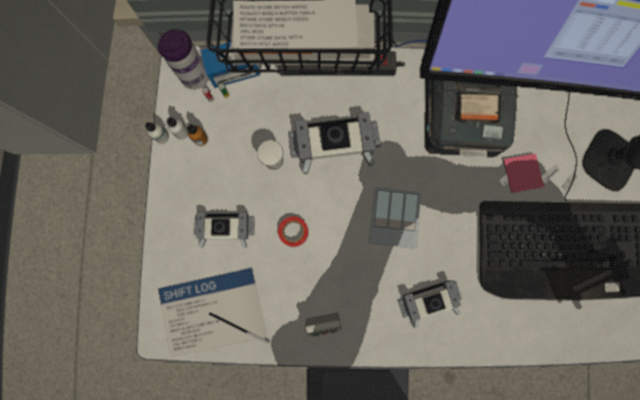

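View pics/scene0.png

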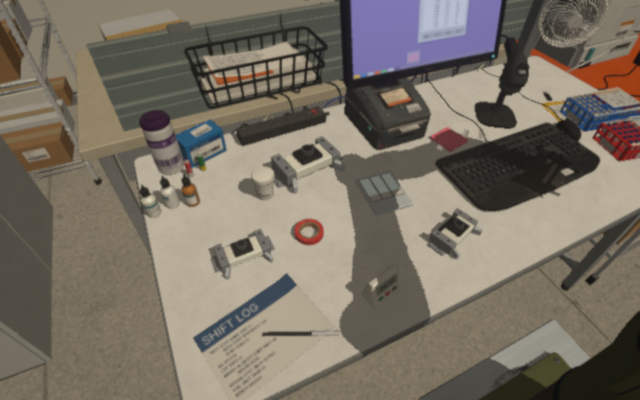

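```bash
cat > h.py <<'E'
from plant import r
import cv2, numpy as np
from scipy.spatial.transform import Rotation as R
def proj(c,P,k=None):
    k=k or r.get_calibration(c)
    p=(np.asarray(P,float)-k["eye"])@R.from_quat(k["rotation"]).as_matrix()
    u=np.stack([p[...,0],-p[...,1]],-1)/-p[...,2:3]
    u=u*(1+k["k1"]*(u**2).sum(-1,keepdims=True))
    K=k["intrinsics"]; return u*[K[0,0],K[1,1]]+K[:2,2]
def unproj(c,uv,z,k=None):
    k=k or r.get_calibration(c); K=k["intrinsics"]
    d=(np.asarray(uv,float)-K[:2,2])/[K[0,0],K[1,1]]; u=d.copy()
    for _ in range(20): u=d/(1+k["k1"]*(u**2).sum(-1,keepdims=True))
    v=np.concatenate([u*[1,-1],-np.ones(u.shape[:-1]+(1,))],-1)@R.from_quat(k["rotation"]).as_matrix().T
    return k["eye"]+v*((z-k["eye"][2])/v[...,2:3])
def rectify(img,c,z,x,y,s=2000,k=None): # rows: x decreasing, cols: y decreasing
    xs=np.arange(x[1],x[0],-1/s); ys=np.arange(y[1],y[0],-1/s)
    g=np.stack([*np.meshgrid(xs,ys,indexing="ij"),np.full((len(xs),len(ys)),z)],-1)
    m=proj(c,g,k).astype(np.float32); return cv2.remap(img,m[...,0],m[...,1],cv2.INTER_CUBIC)
def mask(c,t,near):
    best=None
    for d in r.silhouettes(c,t):
        m=d["pixels"]; q=unproj(c,np.argwhere(m)[:,::-1].mean(0),0.02)
        if np.hypot(*(q[:2]-near))<0.08: return m
def grid(im,x,y,s=2000,st=.05):
    for v in np.arange(x[0],x[1]-1e-6,st):
        cv2.putText(im,f"{v:.2f}",(0,int((x[1]-v)*s)),0,.4,(0,0,255)); cv2.line(im,(0,int((x[1]-v)*s)),(15,int((x[1]-v)*s)),(0,0,255))
    for v in np.arange(y[0]+st,y[1],st):
        cv2.putText(im,f"{v:.2f}",(int((y[1]-v)*s),10),0,.4,(0,0,255)); cv2.line(im,(int((y[1]-v)*s),0),(int((y[1]-v)*s),15),(0,0,255))
    return im
E
python3 - <<'E'
from h import *
img=r.snapshot("top")
m=mask("top","slide_tray",[.566,-.035])
if m is not None:
    p=unproj("top",np.argwhere(m)[:,::-1],.012)[:,:2]
    print("tray",cv2.minAreaRect((p*1000).astype(np.float32)))
m=mask("top","bridge",[.725,.1])
if m is not None:
    c=cv2.findContours(m.astype(np.uint8),0,2)[0]; c=max(c,key=len)
    print(cv2.approxPolyDP(c,2,True)[:,0].tolist())
lum=cv2.convertScaleAbs(img,alpha=1.6)
cv2.imwrite("pics/rect.png",grid(rectify(lum,"top",.012,(.48,.78),(-.13,.22)),(.48,.78),(-.13,.22)))
E
```

```text
tray ((565.0443115234375, -34.87574005126953), (99.13411712646484, 121.9056625366211), 84.34916687011719)
[[377, 122], [371, 119], [368, 112], [328, 121], [295, 120], [295, 128], [288, 132], [290, 155], [292, 158], [298, 158], [303, 164], [304, 173], [308, 171], [313, 159], [361, 154], [367, 163], [372, 165], [374, 161], [371, 154], [380, 144]]
```

View pics/rect.png

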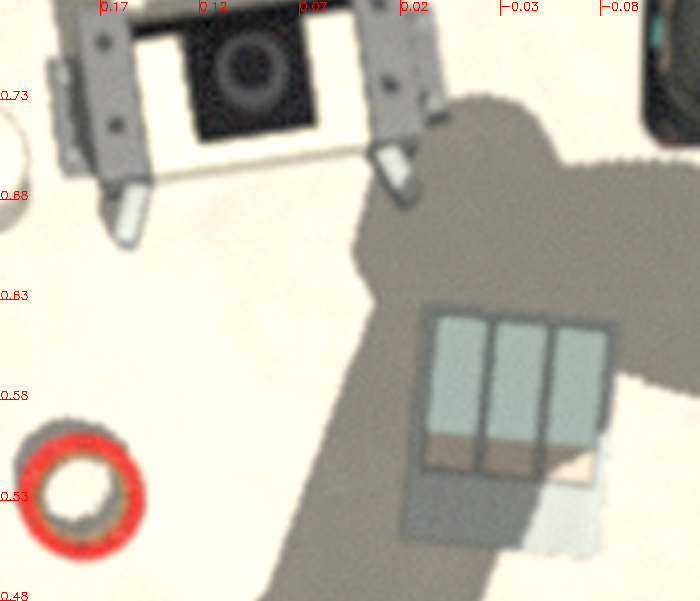

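The largest bridge has its beam at top-image (335,135), and the tray is at (395,218). In bridge coordinates the tray sits at about (-178,-106) mm and is turned about -14°. I'll push it sideways first, starting from its right side.

play_rows(
  translation=[
    [0.0386,-0.0291,0],
    [0.0386,-0.0291,0],
    [0.0386,-0.0291,0],
    [0.0386,-0.0291,0],
    [0.0386,-0.0291,0],
    [0.0386,-0.0291,0],
    [0.0386,-0.0291,0],
    [0.0386,-0.0291,0],
    [0.0386,-0.0291,0],
    [0.0386,-0.0291,0],
    [0,0,0],
    [0,0,0],
    [0,0,0],
    [0,0,0],
    [0,0,0],
    [0,0,0],
    [0,0,0],
    [0,0,0],
  ],
  delta_rot=[
    [0,0,0],
    [0,0,0],
    [0,0,0],
    [0,0,0],
    [0,0,0],
    [0,0,0],
    [0,0,0],
    [0,0,0],
    [0,0,0],
    [0,0,0],
    [0,0,-9.5],
    [0,0,-9.5],
    [0,0,-9.5],
    [0,0,-9.5],
    [0,0,-9.5],
    [0,0,-9.5],
    [0,0,-9.5],
    [0,0,-9.5],
  ],
  grip=[0.36,0.36,0.36,0.36,0.36,0.36,0.36,0.36,0.36,0.36,0.36,0.36,0.36,0.36,0.36,0.36,0.36,0.36],
)

```text
clock: 3.2
tool_pos: [0.4831, -0.1653, 0.3029]
eef_rot: [0.654, 0.756, 0.0, 0.0]
contact_force: [-0.7, 0.2, 0.4]
opening: 0.682
finger_force: 0.0
```

```bash
cat >> h.py <<'E'
C=np.array([.7235,.095]); BY=np.radians(8.3)   # bridge estimate
def st():
    s=r.get_state(); m=R.from_quat(s["eef_rot"]).as_matrix(); p=s["tool_pos"]
    print("t%.2f"%s["clock"],"tcp",p.round(4),"yaw %.2f"%np.degrees(np.arctan2(m[1,0],m[0,0])),"down",m[:,2].round(3),"F",s["contact_force"].round(1),"open %.3f"%s["opening"],"q7 %.2f"%s["q"][6])
    return p,m
def b2w(x,y): return C+np.array([[np.cos(BY),-np.sin(BY)],[np.sin(BY),np.cos(BY)]])@[x,y]
def w2b(p): return np.array([[np.cos(BY),np.sin(BY)],[-np.sin(BY),np.cos(BY)]])@(np.asarray(p)[:2]-C)
def tray(c="top"):
    m=mask(c,"slide_tray",[.59,.02]);
    if m is None: return print("no tray")
    if c=="wrist": k=r.get_calibration(c)
    p=unproj(c,np.argwhere(m)[:,::-1],.012)[:,:2]
    (cx,cy),(w,h),a=cv2.minAreaRect((p*1000).astype(np.float32))
    if w<h: a-=90
    a=(a+45)%90-45 if abs(w-h)<1 else (a+90)%180-90
    print("tray",(cx,cy),(w,h),"yaw",a,"bridge",w2b([cx/1000,cy/1000])*1000,"rel",a-np.degrees(BY))
E
python3 - <<'E'
from h import *
st(); k=r.get_calibration("wrist"); im=r.snapshot("wrist"); cv2.imwrite("pics/w1.png",im)
im=r.snapshot("top");tray(); print(k["eye"])
E
```

```text
t3.20 tcp [ 0.4831 -0.1653  0.3029] yaw 98.29 down [ 0. -0. -1.] F [-0.7  0.2  0.4] open 0.682 q7 -0.05
tray (564.2635498046875, -34.80862808227539) (101.99419403076172, 122.18962860107422) yaw -6.816917419433594 bridge [-176.30725444 -105.46221612] rel -15.116917419433594
[ 0.46902964 -0.08241782  0.38445227]
```

View pics/w1.png

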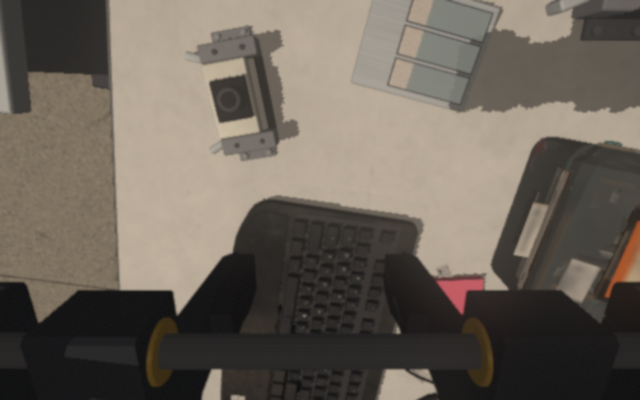

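The wrist view shows clear table beside the tray, whose right edge runs roughly (355,85)–(470,105). The box at the right stays clear of the gripper.

play_rows(
  translation=[
    [0.006,0.0244,0],
    [0.006,0.0244,0],
    [0.006,0.0244,0],
    [0.0065,0.0244,0],
    [0,0,0.045],
    [0,0,0.045],
    [0,0,0.045],
    [0,0,0.045],
    [0,0,0.03],
    [0,0,0.015],
    [0,0,0],
  ],
  delta_rot=[
    [0,0,0],
    [0,0,0],
    [0,0,0],
    [0,0,0],
    [0,0,0],
    [0,0,0],
    [0,0,0],
    [0,0,0],
    [0,0,0],
    [0,0,0],
    [0,0,0],
  ],
  grip=[0.36,0.36,0.36,0.36,0.36,0.36,0.36,0.36,0.36,0.36,0.36],
)

```text
clock: 4.72
tool_pos: [0.5761, -0.1272, 0.0773]
eef_rot: [0.656, 0.754, -0.0, -0.0]
contact_force: [0.1, -0.4, 0.7]
opening: 0.68
finger_force: 0.0
```

play_rows(
  translation=[
    [0,0,0.0085],
    [0,0,0],
    [0.01,0,0],
    [0.01,0,0],
    [0.008,0,0],
    [0.008,0,0],
    [0.008,0,0],
    [0.008,0,0],
    [0.008,0,0],
    [0.008,0,0],
    [0.008,0,0],
    [0.008,0,0],
    [0.008,0,0],
    [0.008,0,0],
    [0.005,0,0],
    [0.003,0,0],
    [0,0,0],
  ],
  delta_rot=[
    [0,0,0],
    [0,0,0],
    [0,0,0],
    [0,0,0],
    [0,0,0],
    [0,0,0],
    [0,0,0],
    [0,0,0],
    [0,0,0],
    [0,0,0],
    [0,0,0],
    [0,0,0],
    [0,0,0],
    [0,0,0],
    [0,0,0],
    [0,0,0],
    [0,0,0],
  ],
  grip=[0.36,0.36,0.36,0.36,0.36,0.36,0.36,0.36,0.36,0.36,0.36,0.36,0.36,0.36,0.36,0.36,0.36],
)

```text
clock: 6.85
tool_pos: [0.5604, -0.0205, 0.0691]
eef_rot: [0.656, 0.755, -0.001, -0.0]
contact_force: [-0.1, -3.3, 3.5]
opening: 0.679
finger_force: 2.0
```

```bash
python3 - <<'E'
from h import *
p,m=st(); print(w2b(p)*1000)
im=r.snapshot("top");tray()
g=lambda z:rectify(cv2.convertScaleAbs(im,alpha=1.4),"top",z,(.48,.78),(-.1,.2),1300)
cv2.imwrite("pics/t2.png",np.hstack([grid(g(z),(.48,.78),(-.1,.2),1300) for z in(.012,.026)]))
E
```

```text
t6.85 tcp [ 0.5604 -0.0205  0.0691] yaw 98.01 down [-0.002 -0.001 -1.   ] F [-0.1 -3.3  3.5] open 0.679 q7 -0.49
[-178.09784512  -90.78672887]
tray (540.5487670898438, 38.38258743286133) (122.68687438964844, 95.60128021240234) yaw 7.190253257751465 bridge [-189.2080377   -29.61424489] rel -1.1097467422485359
```

View pics/t2.png

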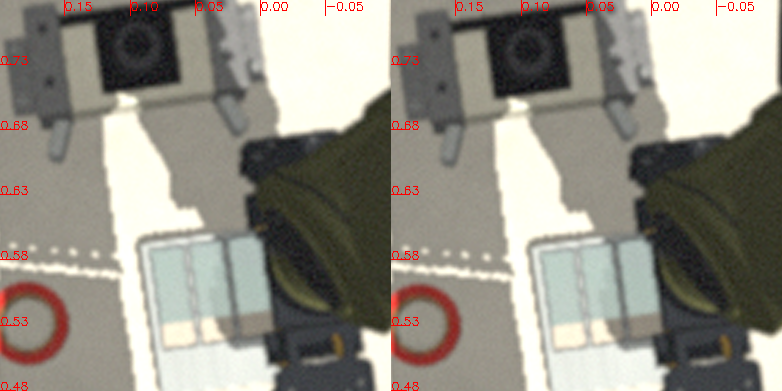

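The tray is now parallel to the lane at (540,38) mm, about 30 mm short of the lane line. The guide tips show at (448,160) and (632,133) in the right panel, which agrees with the bridge estimate.

play_rows(
  translation=[
    [0.006,0,0],
    [0.007,0,0],
    [0.007,0,0],
    [0.005,0,0],
    [0.004,0,0],
    [0.002,0,0],
    [0,0,0],
    [-0.01,0,0],
    [-0.02,0,0],
    [0,0,-0.03],
    [0,0,-0.05],
    [0,0,-0.05],
    [-0.02,-0.03,0],
    [-0.02,-0.03,0],
    [-0.02,-0.03,0],
    [0,-0.03,0],
    [0,-0.03,0],
  ],
  delta_rot=[
    [0,0,0],
    [0,0,0],
    [0,0,0],
    [0,0,0],
    [0,0,0],
    [0,0,0],
    [0,0,0],
    [0,0,0],
    [0,0,0],
    [0,0,0],
    [0,0,0],
    [0,0,0],
    [0,0,0],
    [0,0,0],
    [0,0,0],
    [0,0,0],
    [0,0,0],
  ],
  grip=[0.36,0.36,0.36,0.36,0.36,0.36,0.36,0.36,0.36,0.36,0.36,0.36,0.36,0.36,0.36,0.36,0.36],
)

```text
clock: 9.07
tool_pos: [0.4201, -0.1005, 0.1995]
eef_rot: [0.657, 0.754, 0.001, 0.0]
contact_force: [0.5, 0.2, -0.7]
opening: 0.679
finger_force: 0.0
```

```bash
python3 - <<'E'
from h import *
p,m=st(); print(w2b(p)*1000)
im=r.snapshot("top");tray()
for t in("tape_reel","sample_cup"): print(t,r.look_for("top",t)[0])
g=lambda z:rectify(cv2.convertScaleAbs(im,alpha=1.4),"top",z,(.45,.76),(-.04,.24),1400)
cv2.imwrite("pics/t3.png",np.hstack([grid(g(z),(.45,.76),(-.04,.24),1400) for z in(.012,.026)]))
E
```

```text
t9.07 tcp [ 0.4201 -0.1005  0.1995] yaw 97.90 down [ 0.001  0.    -1.   ] F [ 0.5  0.2 -0.7] open 0.679 q7 -0.38
[-328.42302815 -149.6425334 ]
tray (536.35888671875, 66.52124786376953) (121.8199691772461, 100.098876953125) yaw 8.072112083435059 bridge [-189.29204225   -1.16547951] rel -0.22788791656494212
tape_reel {'point': [0.5306, 0.1827, 0.0124], 'confidence': 0.66}
sample_cup {'point': [0.6831, 0.2266, 0.0706], 'confidence': 0.62}
```

View pics/t3.png

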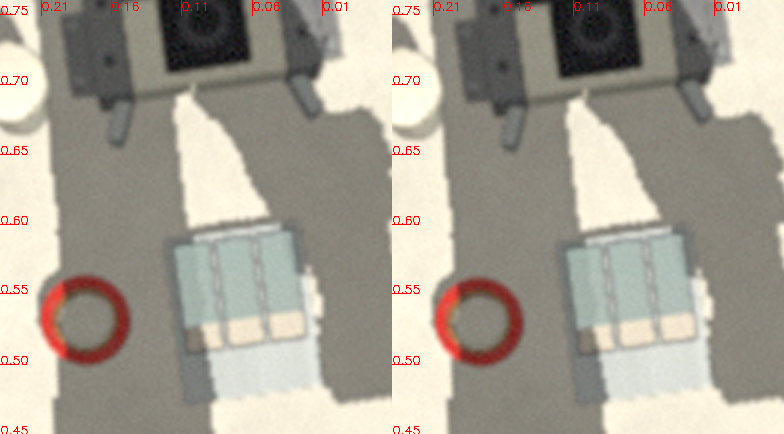

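Tray is in line: its axis passes through the mouth midpoint, and the tape and cup haven't moved. Now I'll turn the gripper and go behind it.

play_rows(
  translation=[
    [0,0,0],
    [0,0,0],
    [0,0,0],
    [0,0,0],
    [0,0,0],
    [0,0,0],
    [0,0,0],
    [0,0,0],
    [0,0,0],
    [0,0,0],
    [0.011,-0.0297,0],
    [0.011,-0.0297,0],
    [0.011,-0.0297,0],
    [0.011,-0.0297,0],
    [0.011,-0.0297,0],
    [0,0,0],
  ],
  delta_rot=[
    [0,0,9.95],
    [0,0,9.95],
    [0,0,9.95],
    [0,0,9.95],
    [0,0,9.95],
    [0,0,9.95],
    [0,0,9.95],
    [0,0,9.95],
    [0,0,9.95],
    [0,0,0],
    [0,0,0],
    [0,0,0],
    [0,0,0],
    [0,0,0],
    [0,0,0],
    [0,0,0],
  ],
  grip=[0.36,0.36,0.36,0.36,0.36,0.36,0.36,0.36,0.36,0.36,0.36,0.36,0.36,0.36,0.36,0.36],
)

```text
clock: 11.28
tool_pos: [0.4549, 0.0586, 0.1991]
eef_rot: [0.997, 0.078, 0.001, -0.001]
contact_force: [-0.5, 0.3, -0.3]
opening: 0.682
finger_force: 0.0
```

```bash
python3 - <<'E'
from h import *
p,m=st(); print(w2b(p)*1000)
E
```

```text
t11.28 tcp [0.4549 0.0586 0.1991] yaw 8.95 down [ 0.002  0.002 -1.   ] F [-0.5  0.3 -0.3] open 0.682 q7 -1.50
[-271.03094555    2.73858831]
```

play_rows(
  translation=[
    [0,0.0035,0.03],
    [0,0,0.04],
    [0,0,0.035],
    [0,0,0.02],
    [0,0,0.005],
    [0,0,0],
    [0.008,0,0],
    [0.006,0,0],
    [0.006,0,0],
    [0.008,0,0],
    [0.008,0,0],
    [0.008,0,0],
    [0.008,0,0],
    [0.008,0,0],
    [0.008,0,0],
    [0.008,0,0],
    [0.006,0,0],
    [0.004,0,0],
    [0,0,0],
  ],
  delta_rot=[
    [0,0,0.6],
    [0,0,0],
    [0,0,0],
    [0,0,0],
    [0,0,0],
    [0,0,0],
    [0,0,0],
    [0,0,0],
    [0,0,0],
    [0,0,0],
    [0,0,0],
    [0,0,0],
    [0,0,0],
    [0,0,0],
    [0,0,0],
    [0,0,0],
    [0,0,0],
    [0,0,0],
    [0,0,0],
  ],
  grip=[0.36,0.36,0.36,0.36,0.36,0.36,0.36,0.36,0.36,0.36,0.36,0.36,0.36,0.36,0.36,0.36,0.36,0.36,0.36],
)

```text
clock: 13.65
tool_pos: [0.5447, 0.0643, 0.0731]
eef_rot: [0.998, 0.069, -0.007, 0.0]
contact_force: [-4.7, -0.3, 4.2]
opening: 0.68
finger_force: 2.4
```

```bash
python3 - <<'E'
from h import *
p,m=st(); print(w2b(p)*1000)
im=r.snapshot("top");tray()
g=lambda z:rectify(cv2.convertScaleAbs(im,alpha=1.4),"top",z,(.5,.76),(0,.2),1900)
cv2.imwrite("pics/t4.png",np.hstack([grid(g(z),(.5,.76),(0,.2),1900) for z in(.012,.026)]))
E
```

```text
t13.65 tcp [0.5447 0.0643 0.0731] yaw 7.88 down [-0.015 -0.002 -1.   ] F [-4.7 -0.3  4.2] open 0.680 q7 -1.35
[-181.34386415   -4.56607073]
no tray
```

View pics/t4.png

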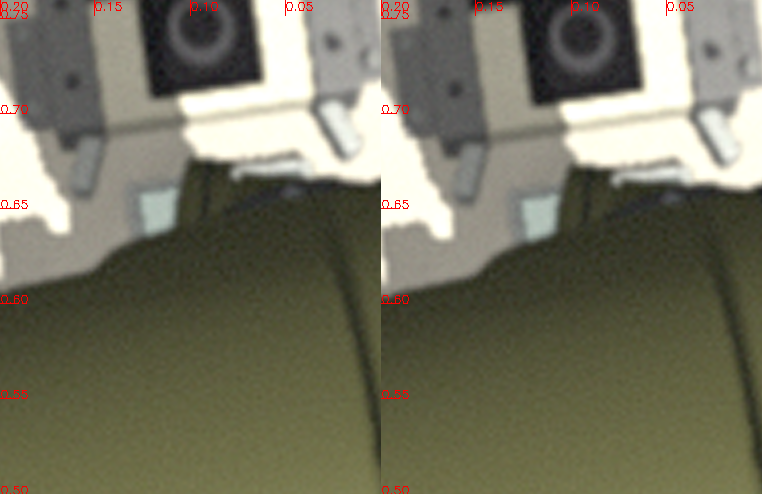

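The tray's front is at the mouth, with corners at px (135,188) and (318,165), but it drifted about 5 mm toward -y and the tool rose 4 mm. I'll back off a little and lower it again.

play_rows(
  translation=[
    [-0.006,0,0],
    [0,0,0.004],
    [0,0,0],
  ],
  delta_rot=[
    [0,0,0],
    [0,0,-0.4],
    [0,0,0],
  ],
  grip=[0.36,0.36,0.36],
)

```text
clock: 14.12
tool_pos: [0.5406, 0.0637, 0.0687]
eef_rot: [0.997, 0.072, -0.005, 0.0]
contact_force: [-0.3, 0.4, -1.0]
opening: 0.682
finger_force: 0.0
```

```bash
python3 - <<'E'
from h import *
p,m=st(); print(w2b(p)*1000)
k=r.get_calibration("wrist"); im=r.snapshot("wrist"); cv2.imwrite("pics/w5.png",im)
E
```

```text
t14.12 tcp [0.5406 0.0637 0.0687] yaw 8.25 down [-0.01  -0.001 -1.   ] F [-0.3  0.4 -1. ] open 0.682 q7 -1.35
[-185.46017065   -4.62196162]
```

View pics/w5.png

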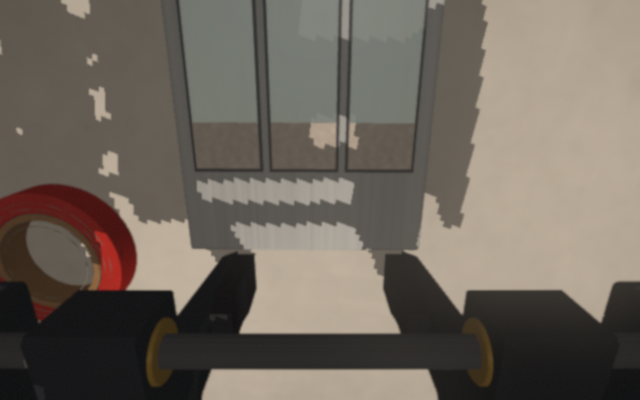

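```bash
python3 - <<'E'
from h import *
p=unproj("wrist",[[191,247],[418,249],[164,0],[440,0]],.012)
for q in p: print(q.round(4),(w2b(q)*1000).round(1))
d=p[0]-p[1]; print("yaw",np.degrees(np.arctan2(-d[0],d[1])), np.degrees(np.arctan2(*(p[2]-p[0])[[1,0]])))
E
```

```text
[0.5458 0.122  0.012 ] [-172.    52.4]
[0.559  0.0247 0.012 ] [-173.   -45.8]
[0.6395 0.1339 0.012 ] [-77.5  50.6]
[0.6532 0.0394 0.012 ] [-77.6 -44.9]
yaw 7.711294487989922 7.212275098921942
```

play_rows(
  translation=[
    [-0.02,0,0],
    [0,0,-0.05],
    [0,0,-0.05],
    [-0.02,0.04,-0.03],
    [-0.02,0.045,0],
    [-0.02,0.045,0],
    [0,0.045,0],
    [0,0,0],
  ],
  delta_rot=[
    [0,0,0],
    [0,0,0],
    [0,0,0],
    [0,0,0],
    [0,0,0],
    [0,0,0],
    [0,0,0],
    [0,0,0],
  ],
  grip=[0.36,0.36,0.36,0.36,0.36,0.36,0.36,0.36],
)

```text
clock: 15.18
tool_pos: [0.4878, -0.1256, 0.2003]
eef_rot: [0.998, 0.068, -0.005, 0.002]
contact_force: [-0.1, 0.4, 0.5]
opening: 0.677
finger_force: 0.0
```

```bash
python3 - <<'E'
from h import *
p,m=st(); print(w2b(p)*1000)
im=r.snapshot("top");tray()
cv2.imwrite("pics/t5.png",grid(rectify(cv2.convertScaleAbs(im,alpha=1.4),"top",.012,(.5,.76),(-.05,.22),2200),(.5,.76),(-.05,.22),2200))
E
```

```text
t15.18 tcp [ 0.4878 -0.1256  0.2003] yaw 7.81 down [-0.009 -0.004 -1.   ] F [-0.1  0.4  0.5] open 0.677 q7 -1.10
[-265.11306331 -184.23662486]
tray (610.8954467773438, 77.40186309814453) (119.75068664550781, 99.71772766113281) yaw 7.905185222625732 bridge [-113.96550957   -1.15864479] rel -0.3948147773742683
```

View pics/t5.png

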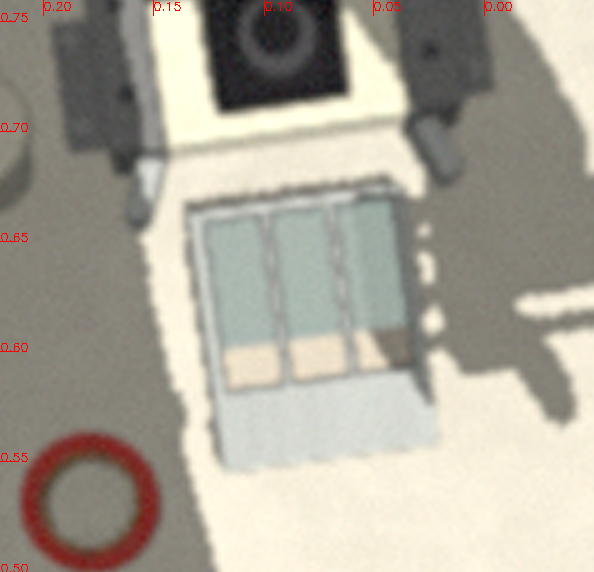

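play_rows(
  translation=[
    [0.014,-0.0366,0],
    [0.014,-0.0366,0],
    [0.014,-0.0366,0],
    [0.014,-0.0366,0],
    [0.014,-0.0366,0],
    [0,0,0.04],
    [0,0,0.045],
    [0,0,0.03],
    [0,0,0.012],
    [0,0,0],
    [0,0,0],
  ],
  delta_rot=[
    [0,0,-0.4],
    [0,0,0],
    [0,0,0],
    [0,0,0],
    [0,0,0],
    [0,0,0],
    [0,0,0],
    [0,0,0],
    [0,0,0],
    [0,0,0],
    [0,0,0],
  ],
  grip=[0.36,0.36,0.36,0.36,0.36,0.36,0.36,0.36,0.36,0.36,0.36],
)

```text
clock: 16.65
tool_pos: [0.5285, 0.0707, 0.0732]
eef_rot: [0.997, 0.076, -0.005, 0.0]
contact_force: [0.6, -1.2, -1.0]
opening: 0.684
finger_force: 0.0
```

```bash
python3 - <<'E'
from h import *
p,m=st(); print(w2b(p)*1000)
E
```

```text
t16.65 tcp [0.5285 0.0707 0.0732] yaw 8.67 down [-0.01  -0.001 -1.   ] F [ 0.6 -1.2 -1. ] open 0.684 q7 -1.35
[-196.45864841    4.09655651]
```

play_rows(
  translation=[
    [0,0.005,0.0045],
    [0,0,0],
    [0.008,0,0],
    [0.006,0,0],
    [0.007,0,0],
    [0.007,0,0],
    [0.007,0,0.0005],
    [0.007,0,0],
    [0.007,0,0.0005],
    [0.007,0,0],
    [0.007,0,0.0005],
    [0.007,0,0],
    [0.006,0,0.0005],
    [0.004,0,0],
    [0,0,0],
  ],
  delta_rot=[
    [0,0.5,0.4],
    [0,0,0],
    [0,0,0],
    [0,0,0],
    [0,0,0],
    [0,0,0],
    [0,0,0],
    [0,0,0],
    [0,0,0],
    [0,0,0],
    [0,0,0],
    [0,0,0],
    [0,0,0],
    [0,0,0],
    [0,0,0],
  ],
  grip=[0.36,0.36,0.36,0.36,0.36,0.36,0.36,0.36,0.36,0.36,0.36,0.36,0.36,0.36,0.36],
)

```text
clock: 18.52
tool_pos: [0.6064, 0.0767, 0.0651]
eef_rot: [0.997, 0.072, -0.003, -0.0]
contact_force: [-4.1, -0.1, 2.7]
opening: 0.679
finger_force: 2.2
```

```bash
python3 - <<'E'
from h import *
p,m=st(); print(w2b(p)*1000)
E
```

```text
t18.52 tcp [0.6064 0.0767 0.0651] yaw 8.25 down [-0.007 -0.    -1.   ] F [-4.1 -0.1  2.7] open 0.679 q7 -1.37
[-118.49159205   -1.19570485]
```

play_rows(
  translation=[
    [0.005,0,-0.0005],
    [0.006,0,-0.0005],
    [0.006,0,0],
    [0.004,0,0],
    [0.003,0,0],
    [0.002,0,0],
    [0,0,0],
  ],
  delta_rot=[
    [0,0,0],
    [0,0,0],
    [0,0,0],
    [0,0,0],
    [0,0,0],
    [0,0,0],
    [0,0,0],
  ],
  grip=[0.36,0.36,0.36,0.36,0.36,0.36,0.36],
)

```text
clock: 19.4
tool_pos: [0.6339, 0.0805, 0.0663]
eef_rot: [0.997, 0.072, -0.001, -0.0]
contact_force: [-1.5, -0.6, -0.0]
opening: 0.677
finger_force: 0.7
```

play_rows(
  translation=[
    [0.002,0,0],
    [0,0,0],
  ],
  delta_rot=[
    [0,0,0],
    [0,0,0],
  ],
  grip=[0.36,0.36],
)

```text
clock: 19.65
tool_pos: [0.6356, 0.0808, 0.0664]
eef_rot: [0.997, 0.072, -0.001, -0.0]
contact_force: [-2.5, -0.0, 0.5]
opening: 0.68
finger_force: 1.3
```

play_rows(
  translation=[
    [0.002,0,0],
    [0,0,0],
  ],
  delta_rot=[
    [0,0,0],
    [0,0,0],
  ],
  grip=[0.36,0.36],
)

```text
clock: 19.9
tool_pos: [0.6371, 0.081, 0.0663]
eef_rot: [0.997, 0.072, -0.002, -0.0]
contact_force: [-4.6, 0.4, 1.6]
opening: 0.679
finger_force: 2.3
```

play_rows(
  translation=[
    [0.002,0,0],
    [0,0,0],
  ],
  delta_rot=[
    [0,0,0],
    [0,0,0],
  ],
  grip=[0.36,0.36],
)

```text
clock: 20.15
tool_pos: [0.6374, 0.0809, 0.0663]
eef_rot: [0.997, 0.072, -0.004, 0.0]
contact_force: [-7.6, -1.9, 6.4]
opening: 0.683
finger_force: 4.2
```

play_rows(
  translation=[
    [0.002,0,0],
    [0,0,0],
  ],
  delta_rot=[
    [0,0,0],
    [0,0,0],
  ],
  grip=[0.36,0.36],
)

```text
clock: 20.4
tool_pos: [0.6377, 0.081, 0.0663]
eef_rot: [0.997, 0.072, -0.006, 0.0]
contact_force: [-12.5, -1.2, 10.0]
opening: 0.68
finger_force: 6.1
```

play_rows(
  translation=[
    [0.002,0,0],
    [0,0,0],
  ],
  delta_rot=[
    [0,0,0],
    [0,0,0],
  ],
  grip=[0.36,0.36],
)

```text
clock: 20.65
tool_pos: [0.638, 0.0811, 0.0662]
eef_rot: [0.997, 0.072, -0.008, 0.0]
contact_force: [-15.8, -2.7, 12.4]
opening: 0.681
finger_force: 7.9
```

play_rows(
  translation=[
    [0.002,0,0],
    [0.002,0,0],
    [0,0,0],
    [-0.008,0,0],
    [-0.012,0,0],
    [-0.02,0,0],
    [0,0,-0.04],
    [0,0,-0.05],
    [-0.02,0.02,-0.04],
    [-0.03,0.045,0],
    [-0.03,0.045,0],
    [-0.03,0.045,0],
    [0,0.045,0],
    [0,0,0],
  ],
  delta_rot=[
    [0,0,0],
    [0,0,0],
    [0,0,0],
    [0,0,0],
    [0,0,0],
    [0,0,0],
    [0,0,0],
    [0,0,0],
    [0,0,0],
    [0,0,0],
    [0,0,0],
    [0,0,0],
    [0,0,0],
    [0,0,0],
  ],
  grip=[0.36,0.36,0.36,0.36,0.36,0.36,0.36,0.36,0.36,0.36,0.36,0.36,0.36,0.36],
)

```text
clock: 22.4
tool_pos: [0.5298, -0.1424, 0.1977]
eef_rot: [0.998, 0.068, 0.002, 0.002]
contact_force: [-0.1, 0.9, -0.7]
opening: 0.682
finger_force: 0.0
```

```bash
python3 - <<'E'
from h import *
st()
im=r.snapshot("top")
for t in("tape_reel","sample_cup"): print(t,r.look_for("top",t)[:1])
m=mask("top","slide_tray",[.66,.09])
if m is not None:
    p=unproj("top",np.argwhere(m)[:,::-1],.012)[:,:2]; print(cv2.boxPoints(cv2.minAreaRect((p*1000).astype(np.float32))))
    print(max(-0+(w2b(q)[0]) for q in p), min(w2b(q)[0] for q in p))
x,y=(.58,.79),(0,.2);z=1500
a=rectify(cv2.convertScaleAbs(im,alpha=1.4),"top",.012,(.58,.79),(-.02,.23),3000)
cv2.imwrite("pics/t6.png",cv2.resize(grid(a,(.58,.79),(-.02,.23),3000),(700,588)))
E
```

```text
t22.40 tcp [ 0.5298 -0.1424  0.1977] yaw 7.80 down [ 0.004 -0.005 -1.   ] F [-0.1  0.9 -0.7] open 0.682 q7 -1.08
tape_reel [{'point': [0.5289, 0.179, 0.0121], 'confidence': 0.83}]
sample_cup [{'point': [0.6825, 0.2259, 0.0701], 'confidence': 0.96}]
[[636.76794  131.44917 ]
 [651.3203    34.7253  ]
 [701.9149    42.337387]
 [687.36255  139.06126 ]]
-0.02899719209344821 -0.08038605350463975
```

View pics/t6.png

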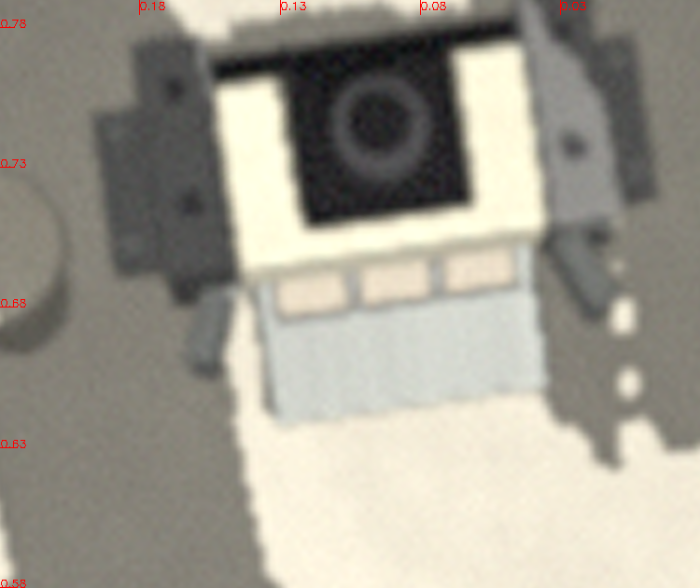

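The tray is under the bridge, and about 48–50 mm sticks out in front of the beam. Its rear edge, px (275,420)–(545,385), is parallel to the beam edge. The tape and cup are unmoved, so I'm handing the job in.

```bash
python3 -c "
from plant import r
print(r.finish_job())"
```

```text
the job is handed in; nothing more can be done
None
```

I pushed the tray flat along the table and in under the largest bridge; it met firm resistance where the back stop should be, measures square to within about 0.3° with its rear edge at bridge x = -80 mm, and the tape roll and cup stayed put; the job was handed in at about 22 s.

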